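# Close up the sliding stop of a spice-jar rack

### The job

The spice jars stand loosely spaced in the rack. Loosen the wing screw on the sliding stop collar, slide the collar along its rod until its paddle has gathered the three jars and presses them snugly but gently (about 10 N) against the rubber buffer at the far end of the channel, then tighten the wing screw again so that the collar keeps them snug. Leave the jars standing and everything else in its place.

Things in the scene. Friction and masses are not known exactly. Their poses are not given: they have to be found in the camera images.
- rack: jar rack fixed to the table: a wooden board 130 x 400 x 10 mm, long axis = its y, origin under its centre. On it lie a channel for jars along y and, 55 mm beside it (+x), a steel rod along y that carries the sliding stop collar
- channel_mid (a point): middle of the channel's floor, 10 mm above the table, at x = -25, y = 0 mm in the rack's frame. The channel runs along the rack's y, 51 mm wide inside, between clear rails that reach 32 mm above the table
- channel_end (a point): a point on the channel's floor near its +y end (rack y = 155 mm). About here a wooden end block (50 mm wide, 70 mm tall) bears a springy rubber buffer facing -y. The block was set by hand and its place is not measured: the buffer's face lies anywhere from rack y = 140 to 170 mm. The buffer gives about 1 mm for each 5 N, 6 mm at most; the block does not shift
- rod_mid (a point): middle of the round steel rod, 12 mm thick, along the rack's y at x = 30 mm, 85 mm above the table, between two wooden posts at rack y = -182 and +182 mm (16 mm thick, tops 96 mm above the table)
- collar (a joint): place of the collar along the rod, 0 to 0.17 m, grows towards the rack's +y; its middle and the screw axis lie at rack y = -0.130 m + value. Aluminium, 34 mm across, 20 mm wide; it cannot turn about the rod. With the screw loose it slides with about 1.2 N of friction, plus about 1 N for each jar pushed along; with the screw tight it withstands over 25 N
- paddle_face (a point): middle of the +y face of the collar's paddle, a 6 mm aluminium plate 40 mm wide that hangs from the collar into the channel and pushes the jars; the face lies 9.5 mm ahead (+y) of the screw axis, this point 35 mm above the table
- screw (a joint): turn of the wing screw in rad: 0 is hard tight (a stop); grows as it is loosened, anticlockwise seen from above, to a stop at 1.7. Above about 0.7 the collar is free; over 1.0 is well loosened, below 0.35 well tightened. Starts at 0 to 0.2. Friction about 0.12 N m, up to about 0.2 N m when tight; it stays where it is left and does not rise
- wing (a point): middle of the screw's wing, on the screw's vertical axis, about 124 mm above the table: an upright steel plate 30 mm long, 8 mm thick, 22 mm tall. The axes turn with the screw: y along the wing's length, x through its thickness, z up. At screw = 0 the wing lies along the rod. The collar's top is 102 mm above the table, jar lids 90 mm
- jar_a: spice jar of glass with a wooden lid, 48 mm across, 80 mm tall, about 0.15 kg, standing loose in the channel of the rack, nearest to the paddle; origin under its centre
- jar_b: spice jar of glass with a wooden lid, 48 mm across, 80 mm tall, about 0.15 kg, standing loose in the channel of the rack, the middle one; origin under its centre
- jar_c: spice jar of glass with a wooden lid, 48 mm across, 80 mm tall, about 0.15 kg, standing loose in the channel of the rack, nearest to the buffer; origin under its centre
- tin: a short food tin, 60 mm across, 55 mm tall, behind the rack (far side); bystander; origin under its centre
- spare_jar: a spice jar like those in the rack (48 mm across, 80 mm tall) standing loose on the table behind the rack; bystander; origin under its centre
- scoop: a spoon with a wooden handle lying on the table in front of the rack; bystander
- packet: a cardboard packet 60 x 90 x 35 mm lying in front of the rack; bystander; origin under its centre
- mug: a white mug, 80 mm across, 90 mm tall, to the left; bystander; origin under its centre
- sauce: a sauce bottle, 60 mm across, 190 mm tall, to the far left; bystander; origin under its centre
- canister: a glass canister, 90 mm across, 130 mm tall, to the far right; bystander; origin under its centre

How it is judged:
By the outcome, as a careful person would: the job done as asked, in the order asked, and still so for the second after the job is handed in, with the robot touching nothing.
It also fails if it takes over 54 s, if anything falls off the work surface, if the arm or the gripper's body presses on something with over 40 N, if the wrist force passes 120 N, or if a joint passes its speed limit or range.

### The arm

A 7-joint arm with a two-finger parallel gripper is mounted at the origin on the work surface. World frame = base frame: x ahead of the robot, y to its left, z up, the work surface at z = 0. Lengths are in m, angles in degrees, forces in N, time in s.
With the tool pointing down it reaches from about 0.425 to 0.925 m from the base axis. Payload 6.8 kg.
Tool frame: the origin (TCP) lies midway between the tips of the shut fingers; the grasp point (between the pads) lies 19 mm behind it (arm.pinch_z is the distance from the TCP to the grasp point, in m); z points along the fingers, y is the line along which they close (so a half turn about z gives the same grasp; the last joint's range is limited). The gripper opens to 85 mm and grips with 20 to 120 N. Pads are 22 mm wide; open, the fingers measure 114 mm over their backs; the gripper's body (76 mm by 85 mm) begins 54 mm behind the grasp point. The pads swing forward as they close: fully open they stand 13 mm farther back than shut.
Start: joints at [-6.194, 27.33, 1.283, 89.118, -0.659, 63.558, -4.761], TCP at [0.675, 0, 0.231] pointing down, gripper open.
Joint ranges: [-169.35, 169.35], [-19.33, 120.38], [-80.79, 83.38], [13.8, 139.57], [-78.32, 258.32], [9.67, 109.79], [-169.56, 169.56]. Speed limits (degrees/s): [136.94, 136.94, 180, 180, 180, 180, 180].

### API

Orientations are given as a 3x3 rotation matrix whose columns are the frame's x, y, z axes.
In Python, from plant import arm gives the robot as it stands.
- The arm moves only by the tool arm_command, never from a script. Its argument "moves" is text: rows parted by semicolons, each of 7 numbers parted by spaces: the shift along the tool's x, y, z in units of 60 mm (1.0 is 60 mm), then the turn, a rotation vector about the tool's x, y, z in units of 5 degrees (1.0 is 5 degrees), then the opening, from 0 (shut) to 1 (fully open). In form: dx dy dz ax ay az claw; .... A call has 1 to 20 rows; each row is the pose to reach, as a shift and turn from the pose commanded when the call began, along the tool's axes at that moment; what a row does not reach only later rows make up. A row lasts 1/8 s, in which the tool goes at most 62.5 mm and 10.7 degrees, less where a joint would pass 70% of its speed; a pose out of reach is approached as far as the arm can. A call with a gripper value outside its range is refused whole. The fingers move at their own pace and stop on an object; the grip force is fixed at half the most. Time passes only in rows, so rows that repeat a pose let the fingers close. It gives the time, the measured TCP pose, the force, the opening and the grip force at its end, in the units of the state.
- arm.sense(): the state, without advancing time (a new reading comes with each control period).
- arm.get_image(name): name is "scene" or "side" or "wrist"; returns a dict with "color" (384x512x3 uint8, red, green, blue), "depth" (384x512 float32, m along the optical axis (not along the pixel's ray), 0 where there is no reading), "K" (3x3 intrinsics, pixels), "extrinsics" (4x4, takes a point from world to camera coordinates); the wrist camera has in their place "mount" (4x4, takes a point from camera to tool coordinates, whose origin is the TCP and whose axes are the flange's). Camera axes: x right, y down, z forward; pixel columns grow to the right and rows downward; lengths in m; the calibration is good to about 2 mm. The wrist camera is an equidistant fisheye: a pixel r from the principal point sees the ray r / f radians off the axis. A picture is of the moment at which its call begins: read the wrist's pose just before it.
- arm.close_job(): hands the job in; it is judged then, once.
Trained networks look in the newest picture that a camera, given by its name, has taken for a name from the list of things; names that differ only in an ending like _2 or _b are one class to them, and where a whole thing is asked for, a point or a joint stands for the part that bears it (a point fixed in the world has none). Each returns a list of dicts, best first, with "score" (0 to 1); they miss things now and then, are a little off and sometimes report something else, mostly with a low value. They report only what shows in the picture. A call takes as long as a camera call.
- arm.boxes_of(camera, thing): "extent" ([left, top, right, bottom] in pixels, round what is visible of it).
- arm.outline_of(camera, thing): "pixels" (384x512 bool, what is visible of it) and "extent" ([left, top, right, bottom] in pixels, round what is visible of it).
The state is a dict: "time": time; "q": joint angles; "qd": joint speeds; "effort": joint torques, N m; "eef_pos": TCP position; "tcp_rot": TCP orientation; "wrist_force": force on the tool from outside, world axes, zero at the start; "wrist_torque": the same for the moment, N m; "finger_gap": finger opening in m; "grip_force": force on a finger pad.
Only numpy, scipy, OpenCV 4.12 (cv2) and the standard library are available. Lean on these libraries where they do the work, as an engineer would, in place of code of your own. Each camera call takes 0.05 s, during which the arm holds its last target. There are 200 camera calls.

## Working session

There is one attempt and no reset: what is moved stays moved. The work goes in short steps, Python scripts to look and compute and a tool call to move; the robot and the scene stay as the last step left them, time stands still between calls to the robot, and variables do not carry over. Pictures are saved under pics/ and viewed, at most 10 in all, crops included, and the job is handed in when it is done.

Besides the shell and the picture viewer there is one more tool, called after "Request:" as name(argument=value, ...), one argument or row to a line, values as JSON. arm_command: Moves the arm, as the interface text tells. Its arguments: {"type":"object","properties":{"moves":{"type":"string"}},"required":["moves"]}

```bash
mkdir -p pics; ls; cat > h.py <<'E'
import numpy as np, cv2
from plant import arm
def world(im,u,v,d=None):
    K=im["K"];d=im["depth"][int(v),int(u)] if d is None else d
    p=np.array([(u-K[0,2])/K[0,0]*d,(v-K[1,2])/K[1,1]*d,d,1]);return (np.linalg.inv(im["extrinsics"])@p)[:3]
def cloud(im,mask):
    v,u=np.nonzero(mask&(im["depth"]>0));d=im["depth"][v,u];K=im["K"]
    P=np.stack([(u-K[0,2])/K[0,0]*d,(v-K[1,2])/K[1,1]*d,d,np.ones_like(d)]);return (np.linalg.inv(im["extrinsics"])@P)[:3].T
def save(n,im): cv2.imwrite(f"pics/{n}.png",im["color"][:,:,::-1])
E
python3 - <<'E'
from h import *
np.set_printoptions(precision=4,suppress=True)
s=arm.sense();print(s["time"],s["eef_pos"],s["tcp_rot"],s["finger_gap"],arm.pinch_z)
ims=[]
for c in("scene","side"):
    im=arm.get_image(c);ims.append(im["color"])
    for t in("rack","wing","collar","jar_a","tin","spare_jar"):
        for r in arm.outline_of(c,t)[:4]:
            P=cloud(im,r["pixels"]);print(c,t,round(r["score"],2),np.round(r["extent"]),len(P),np.median(P,0) if len(P) else '',P.min(0) if len(P) else '',P.max(0) if len(P) else '')
    np.savez(c,**im)
    save(c,im)
E
```

```text
pics
0.0 [ 0.6744 -0.      0.2303] [[-0.      1.     -0.0018]
 [ 1.      0.     -0.0001]
 [-0.0001 -0.0018 -1.    ]] 0.08549323264303421 0.0187
scene rack 0.74 [168. 198. 290. 242.] 3419 [ 0.5602 -0.1066  0.0126] [ 0.3979 -0.2992 -0.004 ] [0.6554 0.1392 0.135 ]
scene wing 0.55 [192. 206. 232. 212.] 83 [ 0.4259 -0.1327  0.0154] [ 0.3983 -0.1959  0.0028] [ 0.4509 -0.0353  0.0225]
scene wing 0.51 [193. 202. 199. 212.] 71 [ 0.5492 -0.1902  0.1224] [ 0.5084 -0.2032  0.0793] [ 0.5532 -0.1747  0.135 ]
scene collar 0.44 [196. 204. 206. 224.] 152 [ 0.551  -0.1891  0.1011] [ 0.4177 -0.2029  0.0088] [ 0.5652 -0.1641  0.135 ]
scene jar_a 0.71 [234. 194. 250. 220.] 288 [ 0.5429 -0.0446  0.075 ] [ 0.3834 -0.078  -0.0019] [0.5842 0.0206 0.0933]
scene jar_a 0.67 [255. 195. 265. 220.] 234 [0.5574 0.0048 0.0795] [ 0.4538 -0.0126  0.0212] [0.5696 0.0318 0.0931]
scene jar_a 0.52 [214. 198. 225. 222.] 237 [ 0.5247 -0.1172  0.0797] [ 0.4882 -0.1366  0.0242] [ 0.5361 -0.0922  0.0939]
scene tin 0.72 [253. 230. 271. 252.] 293 [ 0.6987 -0.0464  0.0536] [ 0.665  -0.0981 -0.0006] [ 0.7875 -0.0142  0.1098]
scene
[... 493 characters left out ...]
213. 276. 237.] 245 [ 0.4963 -0.1243  0.0736] [ 0.4803 -0.1595  0.0086] [ 0.5267 -0.0917  0.0941]
side jar_a 0.49 [256. 202. 266. 225.] 228 [ 0.5153 -0.0526  0.0709] [ 0.503  -0.0917  0.0148] [ 0.5479 -0.0195  0.0953]
side jar_a 0.17 [292. 209. 296. 219.] 20 [ 0.5411 -0.1937  0.1274] [ 0.5375 -0.2045  0.1125] [ 0.5453 -0.1849  0.1366]
side tin 0.57 [279. 191. 293. 207.] 234 [ 0.6761 -0.0501  0.0448] [ 0.6554 -0.0723 -0.0023] [ 0.756  -0.0119  0.0601]
side spare_jar 0.73 [312. 222. 325. 245.] 282 [ 0.6059 -0.261   0.0583] [ 0.5919 -0.278  -0.0033] [ 0.7228 -0.1792  0.0848]
side spare_jar 0.61 [232. 181. 319. 271.] 2768 [ 0.5229 -0.1691  0.0134] [ 0.4248 -0.3047 -0.0055] [0.7248 0.1781 0.1367]
```

```bash
python3 - <<'E'
import cv2,numpy as np
a=cv2.imread("pics/scene.png")[170:280,150:310];b=cv2.imread("pics/side.png")[170:280,210:340]
cv2.imwrite("pics/c1.png",np.vstack([cv2.resize(a,(436,300),interpolation=cv2.INTER_CUBIC),cv2.resize(b,(436,300)*1,interpolation=cv2.INTER_CUBIC)]))
from h import *
z=dict(np.load("scene.npz"))
# rod points: heights 70..100, print fit of points between 0.083 and 0.096
for c in("scene","side"):
    z=dict(np.load(c+".npz"));P=cloud(z,np.ones((384,512),bool))
    m=(abs(P[:,2]-.0885)<.012)&(P[:,0]>.4)&(P[:,0]<.7)&(abs(P[:,1]+.08)<.25);
    Q=P[m];print(c,len(Q))
    g=np.histogram2d(Q[:,0],Q[:,1],bins=[np.arange(.44,.68,.012),np.arange(-.3,.16,.02)])[0].astype(int);print(g)
E
```

```text
scene 1092
[[ 0  0  0  0  0  0  0  0  0  0  0  0  0  0  0  0  0  0  0  0  0  0]
 [ 0  0  0  0  0  0  0  0  0  0  0  0  0  0  0  0  0  0  0  0  0  0]
 [ 0  0  0  0  0  0  0  0  0  0  0  0  0  0  0  0  0  0  0  0  0  0]
 [ 0  0  0  0  0  0  0  0  0  0  0  0  0  0  0  0  0  0  0  0  0  0]
 [ 0  0  0  0  0  0  0  0  5 12  2  0  0  0  0  0  0  0  0  0  0  0]
 [ 1  1  0  0  0  0  2  0 13 13  4  0  2  3  0  0  0  0  0  0  0  0]
 [ 4 12  0  0  0  0  0  0 15 17  9  0 15 11  0  1  0  0  0  0  0  0]
 [18 26 19  7  0  0  0  0 16 25  6  7 11 13  6 11  5  0  0  0  0  0]
 [ 3  5  6 20 22  1  1  0  0  0  0  2 23 16 12 13  8  0  0  0  0  0]
 [ 0  0  0  0  7 27 25 10  2  0  0  0 14 14 14 14 11  0  0  0  0  0]
 [ 0  0  0  0  1 19  0 15 22 15  4  0  0  0  6 26  5  0  0  0  0  0]
 [ 0  0  0  0  0  0  0  0  3  8 23 18  6  0  0  0  0  0  0  0  0  0]
 [ 0  0  0  0  0  0  0  0  0  0  0  6 21 17  8  0  0  0  0  0  0  0]
 [ 0  5 16  1  0  0  0  0  0  0  0  0  0  5 19 19  9  0  1  0  0  0]
 [ 0 16 14  7  0  0  0  0  0  0  0  0  0  0  0  1 20 21 16  0  0  0]
 [ 0 13 21 11  0  0  0  0  0  0  0  0  0  0  0  0  0  
[... 981 characters left out ...]
 0  0  0]
 [ 0  0  0  0  0  0  0  2  8 14  8  1  0  0  1  2  1  0  0  0  0  0]
 [ 0  0  0  0  0  0  0  0  0  1  6  9  8  2  0  0  0  0  0  0  0  0]
 [ 0  0  1  0  0  0  0  0  0  0  0  0  4  9  6  2  0  0  0  0  0  0]
 [ 0 10 12  1  0  0  0  0  0  0  0  0  0  0  4 11  7  7 13  1  0  0]
 [ 0 11 12  4  0  0  0  0  0  0  0  0  0  0  0  0  3  8 12  1  0  0]
 [ 0 10 10  3  0  0  0  0  0  0  0  0  0  0  0  0  0  0  7  0  0  0]
 [ 0  3  9  1  0  0  0  0  0  0  0  0  0  0  0  0  0  0  0  0  0  0]
 [ 0  0  0  0  0  0  0  0  0  0  0  0  0  0  0  0  0  0  0  0  0  0]
 [ 0  0  0  0  0  0  0  0  0  0  0  0  0  0  0  0  0  0  0  0  0  0]
 [ 0  0  0  0  0  0  0  0  0  0  0  0  0  0  0  0  0  0  0  0  0  0]]
```

View pics/c1.png

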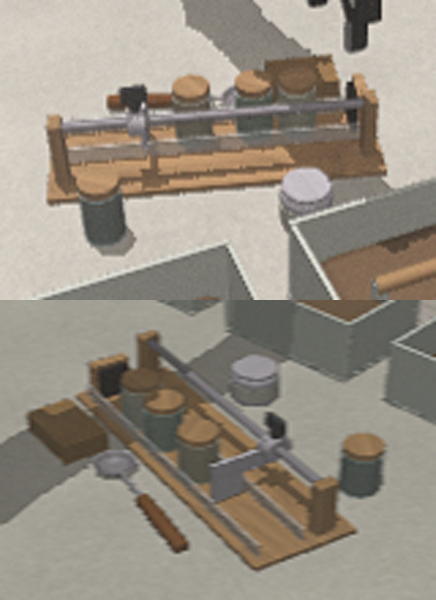

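```bash
python3 - <<'E'
from h import *
for c in("scene","side"):
    z=dict(np.load(c+".npz"));P=cloud(z,np.ones((384,512),bool))
    for it in range(6):
        if it==0:a,b=.257,.6
        r=P[:,0]-(a*P[:,1]+b)
        m=(abs(P[:,2]-.088)<.008)&(abs(r)<(.015 if it<2 else .01))&(P[:,1]>-.25)&(P[:,1]<.06)&(abs(P[:,1]+.18)>.03)
        a,b=np.polyfit(P[m,1],P[m,0],1)
    print(c,m.sum(),np.degrees(np.arctan(a)),b,P[m,2].mean())
    m=(P[:,2]>.112)&(P[:,2]<.14)&(abs(P[:,0]-.55)<.04)&(abs(P[:,1]+.19)<.04)
    print(m.sum(),P[m].mean(0),P[m].min(0),P[m].max(0))
E
```

```text
scene 308 15.25829148443563 0.6012157541600404 0.08802172957511215
69 [ 0.54882008 -0.18990672  0.12453029] [ 0.53944077 -0.20361742  0.11244556] [ 0.55323335 -0.17554128  0.13591056]
side 166 15.14162213511837 0.595451883302705 0.08893868646351888
38 [ 0.54259202 -0.19353486  0.12641599] [ 0.53749297 -0.20592241  0.11250767] [ 0.54968931 -0.17847971  0.13673576]
```

Request:
arm_command(
  moves="-0.8 -0.52 0.1 0 0 0.7 1;-1.6 -1.05 0.2 0 0 1.4 1;-2.4 -1.6 0.4 0 0 2.1 1;-3.17 -2.1 0.5 0 0 2.9 1;-3.17 -2.1 0.5 0 0 2.9 1;-3.17 -2.1 0.5 0 0 2.9 1",
)

```text
time: 1.45
eef_pos: [0.5495, -0.1897, 0.2016]
tcp_rot: [[0.25, 0.968, 0.001], [0.968, -0.25, 0.0], [0.001, 0.001, -1.0]]
wrist_force: [-0.3, 0.7, 0.3]
finger_gap: 0.0854
grip_force: 0.0
```

```bash
cat >> h.py <<'E'
def wcloud(im,s,mask):
    # fisheye -> world points; depth along optical axis
    v,u=np.nonzero(mask&(im["depth"]>0));d=im["depth"][v,u];K=im["K"]
    a=(u-K[0,2])/K[0,0];b=(v-K[1,2])/K[1,1];r=np.hypot(a,b)+1e-9;t=np.tan(r)/r
    P=np.stack([a*t*d,b*t*d,d,np.ones_like(d)]);Q=(im["mount"]@P)[:3]
    return (s["tcp_rot"]@Q).T+s["eef_pos"],u,v
E
python3 - <<'E'
from h import *
np.set_printoptions(precision=4,suppress=True)
s=arm.sense();im=arm.get_image("wrist");np.savez("w1",**im);save("w1",im);print(im["mount"],im["K"])
for t in("wing","collar","jar_a"):
    for r in arm.outline_of("wrist",t)[:3]:
        P,u,v=wcloud(im,s,r["pixels"])
        if len(P):print(t,r["score"],np.round(r["extent"]),len(P),np.median(P,0),P.min(0),P.max(0))
P,u,v=wcloud(im,s,np.ones((384,512),bool))
m=(P[:,2]>.115)&(P[:,2]<.14)&(np.hypot(P[:,0]-.549,P[:,1]+.19)<.03)
Q=P[m][:,:2];print(m.sum(),Q.mean(0),Q.min(0),Q.max(0),cv2.minAreaRect(Q.astype(np.float32)*1000),P[m,2].max())
vv=np.linalg.svd(Q-Q.mean(0),full_matrices=False)[2][0];print("wing dir deg from +y:",np.degrees(np.arctan(vv[0]/vv[1])))
a,b=np.tan(np.radians(15.2)),.5985
for it in range(6):
    r=P[:,0]-(a*P[:,1]+b)
    m=(abs(P[:,2]-.089)<.006)&(abs(r)<.012)&(P[:,1]>-.27)&(P[:,1]<.1)&(abs(P[:,1]+.19)>.03)
    a,b=np.polyfit(P[m,1],P[m,0],1)
print(m.sum(),np.degrees(np.arctan(a)),b,P[m,2].max(),P[m,1].min(),P[m,1].max(), "rod x at -.19",b-.19*a)
E
```

```text
[[ 0.0009 -0.9476 -0.3196  0.0824]
 [ 1.      0.0009 -0.      0.0011]
 [ 0.0003 -0.3196  0.9476 -0.1425]
 [ 0.      0.      0.      1.    ]] [[297.3186   0.     255.6922]
 [  0.     297.3186 190.2763]
 [  0.       0.       1.    ]]
wing 0.95 [242. 178. 262. 222.] 511 [ 0.5477 -0.1869  0.1332] [ 0.5335 -0.2227  0.0883] [ 0.5534 -0.1736  0.1352]
wing 0.54 [180.   2. 228.  14.] 415 [ 0.5487 -0.0102  0.0547] [ 0.5186 -0.0198  0.0134] [0.5657 0.0118 0.091 ]
collar 0.91 [178. 158. 272. 220.] 2345 [ 0.5339 -0.1763  0.0819] [ 0.4647 -0.2286  0.0082] [ 0.5652 -0.1599  0.1352]
collar 0.69 [172.   2. 287. 284.] 23164 [ 0.5422 -0.1574  0.0105] [ 0.4236 -0.3168 -0.0015] [0.6323 0.0247 0.1352]
collar 0.31 [372. 338. 418. 384.] 1429 [ 0.6674 -0.4607  0.1209] [ 0.5961 -0.5165  0.0803] [ 0.7009 -0.2097  0.2878]
jar_a 0.94 [163.  86. 223. 137.] 2398 [ 0.515  -0.1117  0.0898] [ 0.4593 -0.1339 -0.0004] [ 0.5343 -0.0825  0.0924]
jar_a 0.6 [177.   0. 227.  15.] 400 [ 0.5491 -0.0104  0.0535] [ 0.5255 -0.028   0.0134] [0.5657 0.002  0.089 ]
447 [ 0.5476 -0.1862] [ 0.5407 -0.2034] [ 0.5534 -0.1736] ((546.6312866210938, -188.28500366210938), (29.525341033935547, 9.030410766601562), 75.49734497070312) 0.13521475893330687
wing dir deg from +y: 11.869643179598304
2736 15.562521237318906 0.5991351670613485 0.09491083834050171 -0.26993374626400146 -0.02748176855605622 rod x at -.19 0.546220162350087
```

View pics/w1.png

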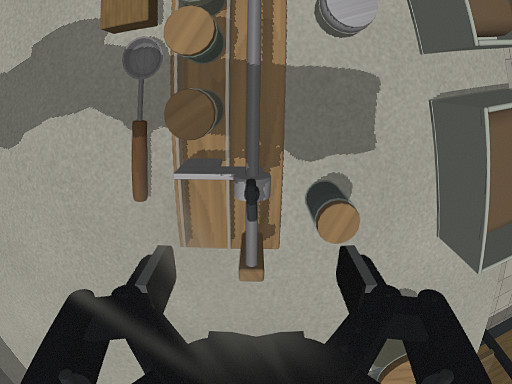

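Request:
arm_command(
  moves="0 -0.05 0.6 0 0 0 1;0 -0.05 1.2 0 0 0 1;0 -0.05 1.5 0 0 0 1;0 -0.05 1.5 0 0 0 0.6;0 -0.05 1.5 0 0 0 0.2;0 -0.05 1.5 0 0 0 0;0 -0.05 1.5 0 0 0 0;0 -0.05 1.5 0 0 0 0;0 -0.05 1.5 0 0 0 0",
)

```text
time: 2.78
eef_pos: [0.546, -0.1895, 0.1122]
tcp_rot: [[0.25, 0.968, 0.0], [0.968, -0.25, 0.0], [0.0, 0.0, -1.0]]
wrist_force: [-3.6, 1.6, 4.8]
finger_gap: 0.0072
grip_force: 58.6
```

Request:
arm_command(
  moves="0 0 0 0 0 -1.5 0;0 0 0 0 0 -3 0;0 0 0 0 0 -4.5 0;0 0 0 0 0 -6 0;0 0 0 0 0 -7.5 0;0 0 0 0 0 -9 0;0 0 0 0 0 -10.5 0;0 0 0 0 0 -12 0;0 0 0 0 0 -13.5 0;0 0 0 0 0 -15 0;0 0 0 0 0 -15.5 0;0 0 0 0 0 -15.5 0;0 0 0 0 0 -15.5 0",
)

```text
time: 4.4
eef_pos: [0.5466, -0.1893, 0.1122]
tcp_rot: [[-0.891, 0.455, 0.001], [0.455, 0.891, -0.0], [-0.001, 0.0, -1.0]]
wrist_force: [-0.4, 1.0, 5.9]
finger_gap: 0.0071
grip_force: 59.3
```

```bash
python3 - <<'E'
from h import *
s=arm.sense();im=arm.get_image("wrist");save("w2",im);print({k:np.round(v,3) for k,v in s.items()})
E
```

```text
{'time': np.float64(4.4), 'q': array([ 22.709,  26.886, -12.556, 107.906,   7.851,  45.971,  68.951]), 'qd': array([-0.147,  0.043,  0.108,  0.037,  0.075, -0.087, -0.006]), 'effort': array([ 6.4000e-01, -5.0214e+01, -9.2700e-01, -2.1562e+01,  2.9000e-01,
       -5.1000e-01, -2.8000e-02]), 'eef_pos': array([ 0.547, -0.189,  0.112]), 'tcp_rot': array([[-0.891,  0.455,  0.001],
       [ 0.455,  0.891, -0.   ],
       [-0.001,  0.   , -1.   ]]), 'wrist_force': array([-0.446,  0.976,  5.891]), 'wrist_torque': array([0.318, 0.33 , 0.003]), 'grip_force': np.float64(59.322), 'finger_gap': np.float64(0.007)}
```

View pics/w2.png

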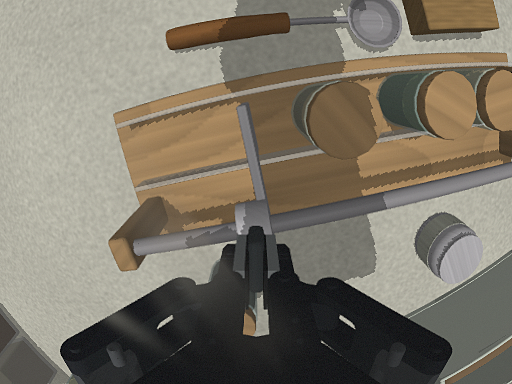

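Request:
arm_command(
  moves="0.02 0.1 0 0 0 0 0;0.04 0.2 0 0 0 0 0;0.06 0.29 0 0 0 0 0;0.08 0.39 0 0 0 0 0;0.1 0.49 0 0 0 0 0;0.12 0.59 0 0 0 0 0;0.14 0.69 0 0 0 0 0;0.16 0.78 0 0 0 0 0;0.18 0.88 0 0 0 0 0;0.2 0.98 0 0 0 0 0;0.2 0.98 0 0 0 0 0;0.2 0.98 0 0 0 0 0",
)

```text
time: 5.95
eef_pos: [0.5623, -0.1317, 0.1122]
tcp_rot: [[-0.89, 0.455, 0.001], [0.455, 0.89, -0.0], [-0.001, -0.0, -1.0]]
wrist_force: [-2.0, 0.3, 5.6]
finger_gap: 0.0069
grip_force: 59.4
```

```bash
python3 - <<'E'
from h import *
im0=arm.get_image("side");save("s2",im0)
im=arm.get_image("scene");s=arm.sense();save("sc2",im);print(s["wrist_force"],s["eef_pos"])
a=im["color"][180:250,160:300];b=im0["color"][170:280,210:340]
cv2.imwrite("pics/c2.png",np.vstack([cv2.resize(a,(600,300),interpolation=cv2.INTER_CUBIC),cv2.resize(b,(600,300),interpolation=cv2.INTER_CUBIC)])[:,:,::-1])
w=arm.get_image("wrist");save("w3",w)
E
```

```text
[-1.72651351  0.40138356  6.56426749] [ 0.56233047 -0.13177267  0.11216266]
```

View pics/w3.png

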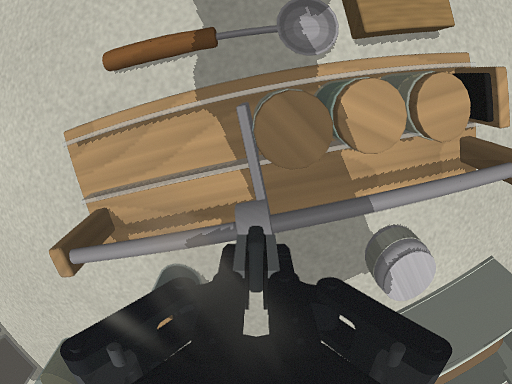

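Request:
arm_command(
  moves="0.01 0.05 0 0 0 0 0;0.02 0.1 0 0 0 0 0;0.03 0.15 0 0 0 0 0;0.04 0.2 0 0 0 0 0",
)

```text
time: 6.6
eef_pos: [0.5651, -0.1218, 0.1122]
tcp_rot: [[-0.89, 0.456, -0.0], [0.456, 0.89, -0.002], [-0.001, -0.002, -1.0]]
wrist_force: [-4.3, -4.2, 6.9]
finger_gap: 0.0069
grip_force: 59.9
```

```bash
cat > m.py <<'E'
from h import *
np.set_printoptions(precision=3,suppress=True)
r=np.array([.266,.964]);s=arm.sense();im=arm.get_image("wrist");
print(s["time"],s["eef_pos"],s["wrist_force"],"along",r@s["eef_pos"][:2],"F",r@s["wrist_force"][:2])
P,u,v=wcloud(im,s,np.ones((384,512),bool))
q=np.array([.964,-.266]);al=P[:,:2]@r;la=P[:,:2]@q
c=(s["eef_pos"][:2]@q)-.055
for z0,z1 in((.083,.097),(.05,.078)):
    m=(P[:,2]>z0)&(P[:,2]<z1)&(abs(la-c)<.006)&(al-s["eef_pos"][:2]@r>-.03)
    h,e=np.histogram(al[m]-s["eef_pos"][:2]@r,bins=np.arange(-.02,.24,.004));print(z0,[(round(x,3),n) for x,n in zip(e,h) if n==0],e[1:][h>0].max())
E
python3 m.py
```

```text
6.6 [ 0.565 -0.122  0.112] [-4.288 -4.167  6.869] along 0.0328410270117858 F -5.157540437062016
0.083 [(np.float64(-0.02), np.int64(0)), (np.float64(-0.016), np.int64(0)), (np.float64(-0.012), np.int64(0)), (np.float64(-0.008), np.int64(0)), (np.float64(-0.004), np.int64(0)), (np.float64(0.0), np.int64(0)), (np.float64(0.004), np.int64(0)), (np.float64(0.156), np.int64(0)), (np.float64(0.16), np.int64(0)), (np.float64(0.164), np.int64(0)), (np.float64(0.168), np.int64(0)), (np.float64(0.172), np.int64(0)), (np.float64(0.176), np.int64(0)), (np.float64(0.18), np.int64(0)), (np.float64(0.184), np.int64(0)), (np.float64(0.188), np.int64(0)), (np.float64(0.192), np.int64(0)), (np.float64(0.196), np.int64(0)), (np.float64(0.2), np.int64(0)), (np.float64(0.204), np.int64(0)), (np.float64(0.208), np.int64(0)), (np.float64(0.212), np.int64(0)), (np.float64(0.216), np.int64(0)), (np.float64(0.22), np.int64(0)), (np.float64(0.224), np.int64(0)), (np.float64(0.228), np.int64(0)), (np.float64(0.232), np.int64(0))] 0.156
0.05 [(np.float64(-0.02), np.int64(0)), (np.float64(-0.016), np.int64(0)), (
[... 1077 characters left out ...]
0)), (np.float64(0.128), np.int64(0)), (np.float64(0.132), np.int64(0)), (np.float64(0.136), np.int64(0)), (np.float64(0.14), np.int64(0)), (np.float64(0.144), np.int64(0)), (np.float64(0.148), np.int64(0)), (np.float64(0.152), np.int64(0)), (np.float64(0.156), np.int64(0)), (np.float64(0.16), np.int64(0)), (np.float64(0.164), np.int64(0)), (np.float64(0.168), np.int64(0)), (np.float64(0.172), np.int64(0)), (np.float64(0.176), np.int64(0)), (np.float64(0.18), np.int64(0)), (np.float64(0.212), np.int64(0)), (np.float64(0.216), np.int64(0)), (np.float64(0.22), np.int64(0)), (np.float64(0.224), np.int64(0)), (np.float64(0.228), np.int64(0)), (np.float64(0.232), np.int64(0))] 0.21200000000000002
```

Request:
arm_command(
  moves="0.015 0.03 0 0 0 0 0;0.02 0.06 0 0 0 0 0;0.025 0.09 0 0 0 0 0;0.025 0.09 0 0 0 0 0",
)

```text
time: 7.15
eef_pos: [0.5666, -0.1161, 0.1122]
tcp_rot: [[-0.89, 0.456, 0.0], [0.456, 0.89, -0.002], [-0.001, -0.002, -1.0]]
wrist_force: [-2.1, -3.3, 7.2]
finger_gap: 0.0068
grip_force: 59.7
```

Request:
arm_command(
  moves="0.008 0.03 0 0 0 0 0;0.014 0.06 0 0 0 0 0;0.02 0.09 0 0 0 0 0;0.02 0.09 0 0 0 0 0",
)

```text
time: 7.65
eef_pos: [0.568, -0.1108, 0.1122]
tcp_rot: [[-0.89, 0.456, 0.001], [0.456, 0.89, -0.002], [-0.002, -0.002, -1.0]]
wrist_force: [-2.0, -1.4, 5.6]
finger_gap: 0.0065
grip_force: 59.6
```

```bash
python3 - <<'E'
from h import *
im=arm.get_image("wrist");save("w4",im)
E
```

```text
(no output)
```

View pics/w4.png

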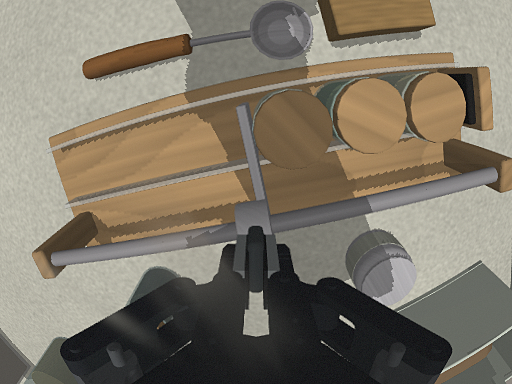

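Request:
arm_command(
  moves="0.005 0.03 0 0 0 0 0;0.01 0.06 0 0 0 0 0;0.016 0.09 0 0 0 0 0;0.016 0.09 0 0 0 0 0",
)

```text
time: 8.2
eef_pos: [0.5695, -0.1054, 0.1122]
tcp_rot: [[-0.89, 0.456, 0.0], [0.456, 0.89, -0.002], [-0.001, -0.002, -1.0]]
wrist_force: [-2.7, -3.0, 7.5]
finger_gap: 0.0068
grip_force: 59.7
```

Request:
arm_command(
  moves="0.007 0.03 0 0 0 0 0;0.014 0.06 0 0 0 0 0;0.02 0.09 0 0 0 0 0;0.02 0.09 0 0 0 0 0",
)

```text
time: 8.7
eef_pos: [0.5709, -0.1001, 0.1122]
tcp_rot: [[-0.89, 0.456, 0.0], [0.456, 0.89, -0.002], [-0.001, -0.002, -1.0]]
wrist_force: [-2.6, -3.8, 6.6]
finger_gap: 0.0069
grip_force: 59.7
```

```bash
python3 - <<'E'
from h import *
im=arm.get_image("wrist");save("w5",im)
for r in ("rack","jar_a"):
    for x in arm.boxes_of("wrist",r)[:5]: print(r,x)
c=im["color"][50:160,330:512];cv2.imwrite("pics/w5c.png",cv2.resize(c,None,fx=4,fy=4,interpolation=cv2.INTER_CUBIC)[:,:,::-1])
E
```

```text
rack {'extent': [24.3, 51.6, 505.4, 292.3], 'score': 0.61}
jar_a {'extent': [377.7, 73.2, 467.6, 141.4], 'score': 0.96}
jar_a {'extent': [247.9, 84.5, 332.2, 168.0], 'score': 0.79}
jar_a {'extent': [309.8, 74.6, 406.8, 154.5], 'score': 0.63}
```

View pics/w5c.png

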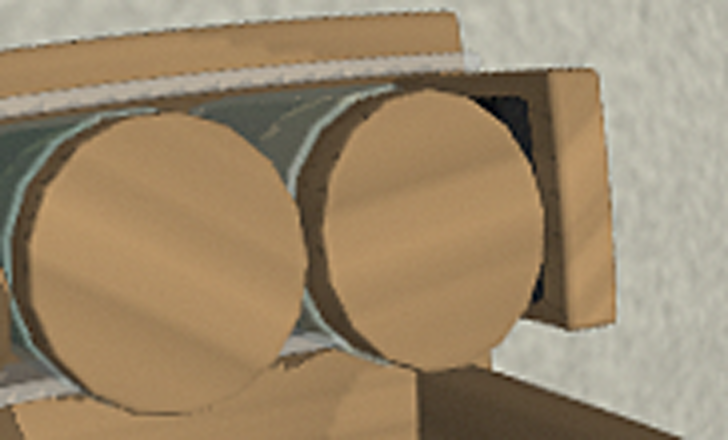

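Request:
arm_command(
  moves="0.007 0.03 0 0 0 0 0;0.014 0.06 0 0 0 0 0;0.014 0.06 0 0 0 0 0",
)

```text
time: 9.22
eef_pos: [0.5719, -0.0965, 0.1122]
tcp_rot: [[-0.89, 0.456, 0.001], [0.456, 0.89, -0.002], [-0.001, -0.002, -1.0]]
wrist_force: [-1.8, -2.8, 5.8]
finger_gap: 0.0069
grip_force: 59.6
```

Request:
arm_command(
  moves="0.007 0.03 0 0 0 0 0;0.014 0.06 0 0 0 0 0;0.014 0.06 0 0 0 0 0",
)

```text
time: 9.6
eef_pos: [0.5729, -0.093, 0.1122]
tcp_rot: [[-0.89, 0.456, 0.001], [0.456, 0.89, -0.002], [-0.002, -0.002, -1.0]]
wrist_force: [-2.2, -3.9, 6.1]
finger_gap: 0.0069
grip_force: 59.6
```

Request:
arm_command(
  moves="0.007 0.03 0 0 0 0 0;0.012 0.05 0 0 0 0 0;0.012 0.05 0 0 0 0 0",
)

```text
time: 9.98
eef_pos: [0.5736, -0.0901, 0.1122]
tcp_rot: [[-0.89, 0.456, 0.001], [0.456, 0.89, -0.002], [-0.002, -0.002, -1.0]]
wrist_force: [-1.3, -3.3, 5.4]
finger_gap: 0.0068
grip_force: 59.6
```

Request:
arm_command(
  moves="0.006 0.03 0 0 0 0 0;0.01 0.05 0 0 0 0 0;0.01 0.05 0 0 0 0 0",
)

```text
time: 10.35
eef_pos: [0.5741, -0.0883, 0.1122]
tcp_rot: [[-0.89, 0.457, 0.0], [0.457, 0.89, -0.003], [-0.002, -0.003, -1.0]]
wrist_force: [-2.7, -5.5, 6.8]
finger_gap: 0.0064
grip_force: 59.9
```

Request:
arm_command(
  moves="0.006 0.03 0 0 0 0 0;0.01 0.04 0 0 0 0 0;0.01 0.04 0 0 0 0 0",
)

```text
time: 10.72
eef_pos: [0.5744, -0.0875, 0.1122]
tcp_rot: [[-0.889, 0.458, -0.0], [0.458, 0.889, -0.005], [-0.002, -0.005, -1.0]]
wrist_force: [-3.1, -8.6, 7.3]
finger_gap: 0.0068
grip_force: 60.4
```

```bash
python3 - <<'E'
from h import *
im=arm.get_image("wrist");save("w6",im);s=arm.sense();print(s["wrist_force"])
c=im["color"][50:160,330:512];cv2.imwrite("pics/w6c.png",cv2.resize(c,None,fx=4,fy=4,interpolation=cv2.INTER_CUBIC)[:,:,::-1])
E
```

```text
[-2.68127158 -7.95564075  7.20299789]
```

View pics/w6c.png

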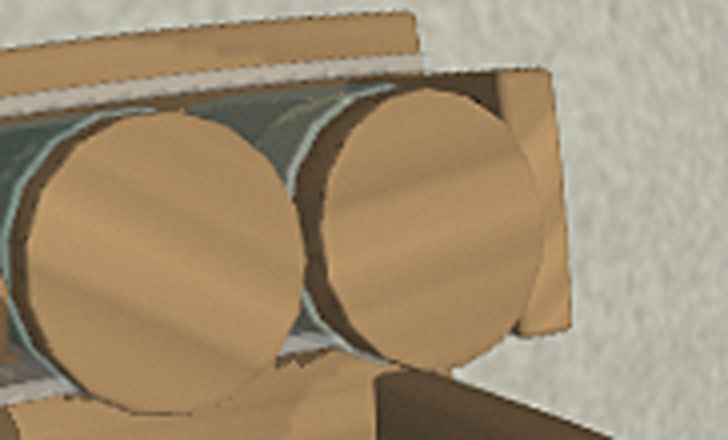

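Request:
arm_command(
  moves="0.005 0.025 0 0 0 0 0;0.01 0.05 0 0 0 0 0;0.01 0.05 0 0 0 0 0;0.01 0.05 0 0 0 0 0",
)

```text
time: 11.28
eef_pos: [0.5747, -0.0864, 0.1122]
tcp_rot: [[-0.888, 0.459, -0.001], [0.459, 0.888, -0.007], [-0.002, -0.007, -1.0]]
wrist_force: [-4.5, -11.8, 8.5]
finger_gap: 0.0067
grip_force: 61.1
```

Request:
arm_command(
  moves="0.002 0.015 0 0 0 0 0;0.002 0.015 0 0 0 1 0;0.002 0.015 0 0 0 2 0;0.002 0.015 0 0 0 3.2 0;0.002 0.015 0 0 0 4.5 0;0.002 0.015 0 0 0 6 0;0.002 0.015 0 0 0 7.5 0;0.002 0.015 0 0 0 9 0;0.002 0.015 0 0 0 10.5 0;0.002 0.015 0 0 0 12 0;0.002 0.015 0 0 0 13.5 0;0.002 0.015 0 0 0 14.5 0;0.002 0.015 0 0 0 15.3 0;0.002 0.015 0 0 0 15.7 0;0.002 0.015 0 0 0 15.7 0;0.002 0.015 0 0 0 15.7 0",
)

```text
time: 13.28
eef_pos: [0.5742, -0.0864, 0.1122]
tcp_rot: [[0.274, 0.962, -0.002], [0.962, -0.274, -0.007], [-0.008, 0.0, -1.0]]
wrist_force: [-7.0, -14.1, 9.7]
finger_gap: 0.0067
grip_force: 61.0
```

```bash
python3 - <<'E'
from h import *
s=arm.sense();r=np.array([.266,.964]);print(s["wrist_force"],s["wrist_torque"],r@s["eef_pos"][:2],r@np.array([.5747,-.0864]),np.degrees(np.arctan2(s["tcp_rot"][0,0],s["tcp_rot"][1,0])))
E
```

```text
[ -6.98100672 -14.0796482    9.74557886] [-3.04486906  1.41426973  0.01545132] 0.06943105844875087 0.0695806 15.879795160005775
```

Request:
arm_command(
  moves="-0.04 -0.01 0 0 0 0 0;-0.09 -0.02 0 0 0 0 0;-0.09 -0.02 0 0 0 0 0",
)

```text
time: 13.65
eef_pos: [0.5738, -0.0869, 0.1122]
tcp_rot: [[0.27, 0.963, 0.002], [0.963, -0.27, -0.003], [-0.002, 0.003, -1.0]]
wrist_force: [-0.3, -7.9, 5.5]
finger_gap: 0.0068
grip_force: 59.6
```

Request:
arm_command(
  moves="-0.05 0 0 0 0 0 0;-0.05 0 0 0 0 0 0.2;-0.05 0 0 0 0 0 0.5;-0.05 0 0 0 0 0 0.9;-0.05 0 0 0 0 0 1;-0.05 0 0 0 0 0 1;-0.05 0 -0.3 0 0 0 1;-0.05 0 -0.8 0 0 0 1;-0.05 0 -1.4 0 0 0 1;-0.3 0 -2 0 0 0 1;-0.3 0 -2 0 0 0 1",
)

```text
time: 15.02
eef_pos: [0.5703, -0.1031, 0.2358]
tcp_rot: [[0.27, 0.963, 0.007], [0.963, -0.27, -0.001], [0.001, 0.007, -1.0]]
wrist_force: [-0.2, -0.1, -0.5]
finger_gap: 0.0853
grip_force: 0.0
```

```bash
python3 - <<'E'
from h import *
np.set_printoptions(precision=4,suppress=True)
s=arm.sense();im=arm.get_image("wrist");save("w7",im);print(s["eef_pos"],s["wrist_force"])
P,u,v=wcloud(im,s,np.ones((384,512),bool))
m=(P[:,2]>.115)&(P[:,2]<.14)&(np.hypot(P[:,0]-.574,P[:,1]+.087)<.03)
print(m.sum(),cv2.minAreaRect(P[m][:,:2].astype(np.float32)*1000))
E
```

```text
[ 0.5703 -0.1031  0.2358] [-0.2433 -0.099  -0.4928]
357 ((573.5419921875, -87.55957794189453), (29.771129608154297, 9.840096473693848), 74.34290313720703)
```

View pics/w7.png

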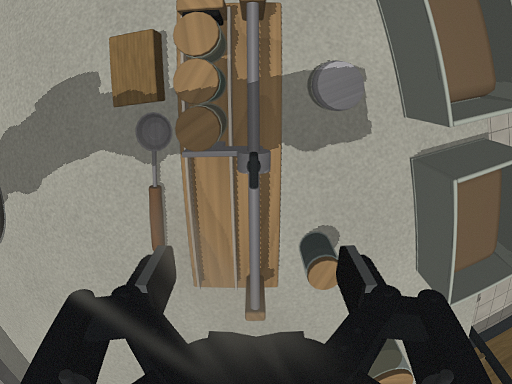

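The three jars stand gathered at x≈200, y≈35–125 px, with the paddle at (210,153) against the first one. The wing at (253,170) lies along the rod, so it is tight, and nothing else has moved. I'm handing the job in.

```bash
python3 -c "
from plant import arm
print(arm.close_job())"
```

```text
the job is handed in; nothing more can be done
None
```

I loosened the screw, slid the collar until the three jars pressed on the buffer at an estimated 9–10 N (from the wrist force, less sliding friction), tightened the screw again and handed the job in at about 15 s; the last picture shows the jars standing and the bystanders in view in their places.

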